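# Lock a sample spool on the bench spool stand

## Robot

A 6-joint arm with a two-finger parallel gripper is mounted at the origin on a cart in front of the work surface, level with it; the furniture and walls round the work are solid. World frame = base frame: x ahead of the robot, y to its left, z up, the work surface at z = 0. Lengths are in m, angles in rad, forces in N, time in s.
With the tool pointing down it reaches from about 0.25 to 0.775 m from the base axis. Payload 4 kg.
Tool frame: the origin (TCP) lies between the finger pads; the fingertips stand r.tips_ahead ahead of it and the grasp point (between the pads) lies 3 mm ahead of it (r.tips_ahead is the distance from the TCP to the fingertips, in m); z points along the fingers, y is the line along which they close (so a half turn about z gives the same grasp; the last joint's range is limited). The gripper opens to 94 mm and grips with 3 to 60 N. Pads are 16 mm wide; open, the fingers measure 119 mm over their backs; the gripper's body (75 mm by 177 mm) begins 78 mm behind the grasp point.
Start: joints at [1.244, 0.087, 1.371, -0, 1.684, -0.103], TCP at [0.122, 0.536, 0.228] pointing down, gripper open.
Joint ranges: [-3.1, 3.1], [-0.76, 2.03], [0.27, 2.55], [-1.08, 4.22], [0.17, 2.65], [-2.57, 2.57]. Speed limits (rad/s): [2.79, 2.79, 3.14, 3.14, 3.14, 3.14].

## Interface

Orientations are given as a unit quaternion [x, y, z, w].
In Python, from plant import r gives the robot as it stands. The module is installed in compiled form; this text tells all that it offers.
- The arm moves only by the shell command python3 -m crank 'ROWS' [OPENING] [FORCE]. ROWS is 1 to 10 rows, one to a line, with the numbers parted by spaces; each row has 6 numbers: dx, dy, dz in m, then a rotation vector rx, ry, rz in rad; each row is the pose to reach, as a shift and turn from the pose commanded when the command began, along the tool's axes at that moment; what a row does not reach only later rows make up. A row lasts 1/12 s, in which the tool goes at most 0.0417 m and 0.125 rad, less where a joint would pass 70% of its speed; a pose out of reach is approached as far as the arm can. OPENING is the finger opening in m, set as the command begins (- or left out keeps the last). The fingers move at their own pace and stop on an object; FORCE is the grip in N (left out, the last holds). Time passes only in rows, so rows that do not move let the fingers close. It prints the time, the measured TCP pose, the force, the opening and the grip force at its end. Input that does not fit is refused with a message, and nothing moves.
- r.get_state(): the state, without advancing time (a new reading comes with each control period).
- r.get_image(name): name is "side" or "top"; returns a dict with "image" (420x560x3 uint8, red, green, blue), "fx", "fy", "cx", "cy" (pixels), "k1" (the pictures are not rectified: a ray, as slopes to the right and down, at radius r is drawn at 1 + k1 r^2 times it, then the intrinsics apply), "cam_to_world" (4x4, takes a point from camera to world coordinates). Camera axes: x right, y down, z forward; pixel columns grow to the right and rows downward; lengths in m; the calibration is good to about 2 mm. A picture is of the moment at which its call begins. There is no depth.
- r.sign_off(): hands the job in; it is judged then, once.
The state is a dict: "t": time; "qpos": joint angles; "joint_velocities": joint speeds; "tau": joint torques, N m; "tcp_pos": TCP position; "tool_rot": TCP orientation; "ft_force": force on the tool from outside, world axes, zero at the start; "torque": the same for the moment, N m; "opening": finger opening in m; "gripper_force": force on a finger pad.
Only numpy, scipy, OpenCV 4.12 (cv2) and the standard library are available. Lean on these libraries where they do the work, as an engineer would, in place of code of your own. Each camera call takes 0.05 s, during which the arm holds its last target. There are 200 camera calls.

## Task

Finish loading the spool on the bench spool stand: lay the heavy brake ring over the post onto the spool, then put the lock collar on the post and push it down gently, only until its spring balls click into the groove of the post. Leave it latched there, clear of the ring, so that the spool can still turn; do not ram the collar onto the post or the ring, and leave the other things where they are.

Things in the scene. Friction and masses are not known exactly. Their poses are not given: they have to be found in the camera images.
- stand: Spool stand, fixed. Dark round base 110 mm across, 14 mm high, brass thumb screw at its rim (stand -x, 68 mm from the axis). Origin: centre of the underside, z up. The spool already lies on the base, with the post through its hole. The thumb screw clamps the post at a height set by hand: its tip is anywhere from 90 to 107 mm above the bench.
- post_foot (a point): Where the vertical post leaves the base, on the stand's axis, 10 mm above the bench; only its x and y tell of the post. Post: plain steel rod, 14 mm thick; the tip is a cone, 6 mm across at the very top, full width after 4.5 mm of length. One groove, 2.2 mm deep, 5 mm wide, runs round it; its middle is 21 mm below the tip.
- spool: Small black filament spool lying flat on the stand, 92 mm across, 30 mm high, hole 17 mm or more. Origin: centre of its underside, z up. Its upper flange is 44 mm above the bench. It is loose and may turn.
- ring: Plain steel brake ring (a weight), 44 mm outside, hole 22 mm, 12 mm thick, about 90 g, lying flat on the bench at the start. Origin: centre of its underside, z up. On the spool its underside is 44 mm above the bench.
- collar: Metal lock collar: knurled sleeve, 40 mm outside, 20 mm high, bore 16 mm, about 200 g, standing upright on the bench at the start; both ends alike. Origin: centre of its underside, z up. Latched, its underside is 59 to 76 mm above the bench, 3 to 20 mm above the ring, depending on the height of the post.
- balls (a point): Point on the collar's axis, 10 mm above its underside, midway between two spring balls that stand out 2.7 mm into the bore on its +x and -x side. Going down the post they take 3 to 10 N to pass the coned tip and drag with up to 5 N on the rod. At the groove they snap in: the push falls by 2 to 5 N, is nil in mid-groove, then climbs as they bear on its far side; 4 to 10 N drives them out.
- ball_a (a joint): How far the collar's ball on its +x side is pushed back into the collar, m: about 0 when fully out (free, or in the groove), 0.001 to 0.0015 on the plain rod, 0.0025 at most.
- ball_b (a joint): The same for the ball on the collar's -x side.
- nozzle_tin: Bystander: flat round grey tin, 43 mm across, 21 mm high. Origin: centre of its underside.
- glue_stick: Bystander: upright glue stick, 27 mm across, 92 mm high. Origin: centre of its underside.
- printed_vase: Bystander: small printed vase, 44 mm across, 70 mm high. Origin: centre of its underside.
Mind the look-alikes: they are no part of the job. What is meant by the ring is not blue, and is the larger of those in its own colour.

How it is judged:
By the outcome, as a careful person would: the job done as asked, in the order asked, and still so for the second after the job is handed in, with the robot touching nothing.
It also fails if it takes over 67 s, if anything falls off the work surface, if the arm or the gripper's body presses on something with over 40 N, if the wrist force passes 120 N, or if a joint passes its speed limit or range.

## Working session

There is one attempt and no reset: what is moved stays moved. The work goes in short steps, Python scripts to look and compute and a shell command to move; the robot and the scene stay as the last step left them, time stands still between calls to the robot, and variables do not carry over. Pictures are saved under pics/ and viewed, at most 10 in all, crops included, and the job is handed in when it is done.

```bash
mkdir -p pics
cat > h.py <<'E'
import numpy as np, cv2
from plant import r
def grab(n,f):
    d=r.get_image(n); cv2.imwrite('pics/'+f,d['image'][:,:,::-1]); np.save('pics/'+f+'.npy',d,allow_pickle=True); return d
def load(f): return np.load('pics/'+f+'.npy',allow_pickle=True).item()
def ray(d,u,v):
    x=np.array([(u-d['cx'])/d['fx'],(v-d['cy'])/d['fy']]); y=x.copy()
    for _ in range(30): y=x/(1+d['k1']*(y@y))
    T=np.array(d['cam_to_world']); w=T[:3,:3]@np.r_[y,1]; return T[:3,3],w
def onz(d,u,v,z):
    o,w=ray(d,u,v); return o+w*(z-o[2])/w[2]
def proj(d,p):
    T=np.linalg.inv(np.array(d['cam_to_world'])); c=T[:3,:3]@np.array(p)+T[:3,3]; y=c[:2]/c[2]; y=y*(1+d['k1']*(y@y))
    return np.array([d['fx']*y[0]+d['cx'],d['fy']*y[1]+d['cy']])
E
python3 - <<'E'
from h import *
for n in('top','side'):
    d=grab(n,n+'0.png'); print(n,d['fx'],d['k1'],np.round(d['cam_to_world'],3).tolist())
s=r.get_state(); print(s, r.tips_ahead)
E
```

```text
top 516.9918069755993 -0.18214386578251798 [[0.017, -0.986, 0.167, 0.341], [-1.0, -0.017, 0.004, 0.011], [-0.001, -0.167, -0.986, 1.055], [0.0, 0.0, 0.0, 1.0]]
side 544.3906584807924 -0.12244358088252656 [[-0.97, -0.121, 0.209, 0.271], [-0.241, 0.424, -0.873, 0.926], [0.017, -0.898, -0.44, 0.498], [0.0, 0.0, 0.0, 1.0]]
{'t': 0.1, 'qpos': array([ 1.24390411e+00,  8.78876038e-02,  1.37204201e+00,  2.02236050e-06,
        1.68361075e+00, -1.03120307e-01]), 'joint_velocities': array([ 0.00207341, -0.00141416, -0.0034284 , -0.00139215,  0.00100698,
       -0.00072702]), 'tau': array([ 1.93870954e-03, -3.41253483e+01, -3.03299975e+01,  7.19950092e-02,
        3.04352771e-02, -1.08402871e-04]), 'tcp_pos': array([0.12192465, 0.53587055, 0.22644863]), 'tool_rot': array([ 1.11652498e-01,  9.93746835e-01, -9.51214446e-04, -2.08756444e-04]), 'ft_force': array([ 0.53339195,  0.16354286, -0.08443494]), 'torque': array([-0.03529991, -0.00063708,  0.03470742]), 'gripper_force': 0.0, 'opening': 0.09399479551428692} 0.022
```

View pics/top0.png

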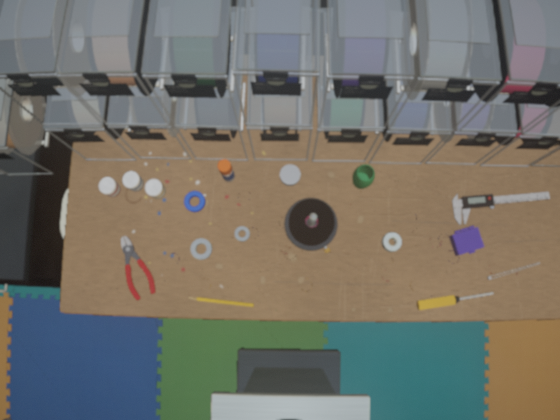

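View pics/side0.png

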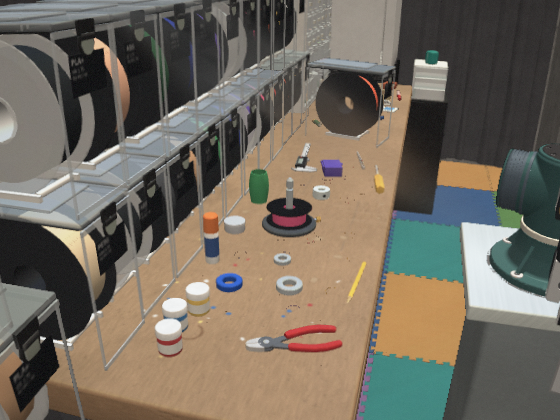

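Candidates for the ring, in the top view: large grey (201,248), small grey (242,233), blue (195,201). For the collar: the steel sleeve at (392,242) or the grey nozzle tin at (290,175). By the description I choose ring (201,248) and collar (392,242), and I'll check both in one crop.

```bash
cat > crop.py <<'E'
from h import *
t=cv2.imread('pics/top0.png'); s=cv2.imread('pics/side0.png')
f=lambda im,u,v,w=50,h=35:cv2.resize(im[v-h:v+h,u-w:u+w],(400,280),interpolation=cv2.INTER_CUBIC)
cv2.imwrite('pics/crop0.png',np.vstack([np.hstack([f(t,215,230),f(t,392,242)]),np.hstack([f(t,311,222),f(s,300,200)])]))
E
python3 crop.py
python3 - <<'E'
from h import *
d=load('top0.png')
for n,u,v,z in [('ring',201,248,.012),('small',242,233,.01),('collar',392,242,.02),('tin',290,175,.021),('spool',311,223,.044)]:
    print(n,onz(d,u,v,z).round(4))
E
```

```text
ring [0.4424 0.1848 0.012 ]
small [0.475  0.1022 0.01  ]
collar [ 0.4602 -0.2028  0.02  ]
tin [0.5954 0.0062 0.021 ]
spool [ 0.4929 -0.0367  0.044 ]
```

View pics/crop0.png

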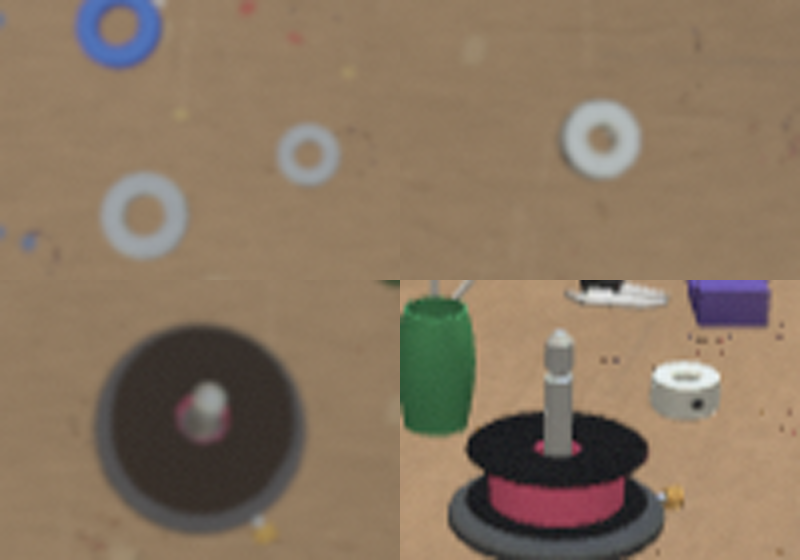

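The crop confirms it: the larger grey ring is at top px (201,249), and the small grey and blue rings are decoys. The collar is the sleeve at (392,242), with a ball hole in its wall. The post tip is near top px (313,217) and side px (290,180). Next I measure precisely.

```bash
cat > meas.py <<'E'
from h import *
def blob(d,u,v,lo,hi,w=30,ch='s'):
    im=d['image'][v-w:v+w,u-w:u+w]; im=cv2.resize(im,None,fx=4,fy=4,interpolation=cv2.INTER_CUBIC)
    hsv=cv2.cvtColor(im,cv2.COLOR_RGB2HSV); m=cv2.inRange(hsv,lo,hi)
    cs,_=cv2.findContours(m,cv2.RETR_EXTERNAL,cv2.CHAIN_APPROX_NONE); c=max(cs,key=cv2.contourArea)
    p=c[:,0]; q=(p+.5)/4-.5+[u-w,v-w]
    return q
def circ(d,q,z):
    P=np.array([onz(d,a,b,z)[:2] for a,b in q]); (x,y),ax,an=cv2.fitEllipse((P*1000).astype(np.float32)); return np.round([x,y,*ax],1)
E
python3 - <<'E'
from meas import *
d=load('top0.png'); s=load('side0.png')
def pr(n,d,u,v,z,lo,hi,w=30):
    print(n,circ(d,blob(d,u,v,lo,hi,w),z))
g=((0,0,110),(180,60,255))
pr('ring top',d,201,248,.011,*g,20); pr('ring side',s,289,285,.007,*g,22)
pr('collar top',d,392,242,.02,*g,20); pr('small',d,242,233,.008,*g,14)
pr('spool flange',d,311,222,.044,(0,0,0),(180,255,75),34)
for n,i,u,v in(('top',d,313,220),('side',s,290,190)):
    hsv=cv2.cvtColor(i['image'],cv2.COLOR_RGB2HSV)
    print(n,hsv[v-14:v+30:4,u-8:u+10:2,1:].tolist() if 0 else '')
    im=i['image'][v-18:v+28 if n=='side' else v+12,u-10:u+11].astype(int).sum(2)//3
    print(v-18,u-10); print('\n'.join(' '.join('%3d'%x for x in r) for r in im))
E
```

```text
ring top [441.7 185.8  46.2  47.1]
ring side [441.8 187.2  45.6  60.7]
collar top [ 461.6 -202.4   42.2   43. ]
small [474.8 103.1  33.6  34.3]
spool flange [495.1 -36.9  92.8  94.3]
top 
202 303
 49  49  49  48  48  51  50  49  48  48  48  49  49  48  48  49  49  49  50  55  65
 49  49  48  48  49  49  49  50  49  48  49  50  48  49  49  48  49  49  49  49  52
 48  48  47  48  50  48  47  49  49  48  48  49  49  49  49  49  48  48  48  46  50
 49  51  48  49  48  48  48  50  49  47  51  48  47  49  49  49  47  50  49  48  48
 47  49  48  48  49  47  50  46  48  49  49  49  47  47  48  49  48  48  47  49  48
 49  46  49  48  47  50  48  50  48  49  50  48  47  48  47  48  49  48  48  47  48
 48  48  47  48  47  48  48  48  45  48  47  48  48  48  50  48  49  48  48  47  48
 49  49  48  48  47  48  49  46  48  47  47  48  49  47  46  47  47  47  49  47  48
 47  50  48  48  49  47  49  48  48  46  46  48  49  46  48  47  47  49  49  49  49
 49  48  47  48  48  48  48  48  51  52  51  51  49  48  48  48  46  48  47  46  47
 49  48  48  47  48  48  47  58  70  79  83  75  65  52  48  45 
[... 4793 characters left out ...]
  29  28  33  32  27  29  30
 29  34  32  32  30  32  28  32  31  31  33  31  31  29  26  34  33  30  29  30  26
 32  33  30  36  31  29  35  31  32  33  28  29  30  30  27  26  30  32  26  30  29
 34  29  32  31  32  34  30  29  27  31  32  30  33  31  29  27  29  31  29  26  26
 27  32  33  31  31  31  33  32  34  31  27  31  31  29  29  24  29  32  28  26  28
 31  33  29  29  27  29  31  30  27  31  31  32  27  31  27  30  31  30  29  30  27
 37  28  32  27  28  29  29  29  27  29  30  33  27  28  29  29  28  27  25  26  45
 75  72  69  61  61  46  47  35  37  38  33  41  38  45  44  46  43  59  71  68  78
102 104 100  91  93  84  83  77  74  78  77  76  79  82  81  81  82  90  98  98  98
```

Run:
```python
from meas import *
d=load('top0.png'); s=load('side0.png')
def tri(a,b):
    o,w=ray(d,*a);p,q=ray(s,*b); w/=np.linalg.norm(w);q/=np.linalg.norm(q)
    t=np.linalg.lstsq(np.c_[w,-q],p-o,rcond=None)[0]; A=o+w*t[0];B=p+q*t[1]; return ((A+B)/2*1000).round(1),round(1000*np.linalg.norm(A-B),1)
for a in((313.3,216.3),(313.5,217)): print('tip',tri(a,(289.6,177.7)))
q=blob(d,311,224,(0,0,0),(180,75,100),40)
hull=cv2.convexHull(q.astype(np.float32))
print('base',circ(d,q,.014),q.min(0),q.max(0))
x0=circ(d,q,.014)
# robust: keep points near radius 55+-3
P=np.array([onz(d,a,b,.014)[:2]*1000 for a,b in q]); c=x0[:2]
for _ in range(5):
    rr=np.linalg.norm(P-c,axis=1); k=abs(rr-np.median(rr))<1.5; A=np.c_[2*P[k],np.ones(k.sum())]; z=np.linalg.lstsq(A,(P[k]**2).sum(1),rcond=None)[0]; c=z[:2]
print('base robust',c,k.mean(),np.sqrt(z[2]+c@c))
# brass screw
for lo,n in(((15,90,80),'brass'),):
    hsv=cv2.cvtColor(d['image'],cv2.COLOR_RGB2HSV); m=cv2.inRange(hsv,(12,130,90),(30,255,255))[230:270,300:350]; ys,xs=np.nonzero(m); print(n,xs.mean()+300,ys.mean()+230, len(xs))
for x,y in((497,-38),(495,-37)):
  for h in(.09,.1,.107): print(x,y,h,'side',proj(s,[x/1e3,y/1e3,h]).round(1),'groove',proj(s,[x/1e3,y/1e3,h-.021]).round(1),'top',proj(d,[x/1e3,y/1e3,h]).round(1),'44',proj(d,[x/1e3,y/1e3,.044]).round(1))
```

```text
tip (array([496.9, -38. , 104.2]), np.float64(0.7))
tip (array([496.3, -38.3, 104. ]), np.float64(2.0))
base [496.3 -37.1 105.  106.6] [284.625 197.875] [336.375 249.625]
base robust [496.32971788 -37.09099366] 1.0 52.90179584485277
brass 327.0 250.33333333333334 3
497 -38 0.09 side [289.6 184.4] groove [289.4 194.3] top [312.9 217.3] 44 [311.7 221. ]
497 -38 0.1 side [289.7 179.7] groove [289.5 189.6] top [313.1 216.4] 44 [311.7 221. ]
497 -38 0.107 side [289.8 176.4] groove [289.5 186.3] top [313.3 215.8] 44 [311.7 221. ]
495 -37 0.09 side [290.5 184.7] groove [290.2 194.6] top [312.3 218.3] 44 [311.2 222. ]
495 -37 0.1 side [290.6 180. ] groove [290.3 189.9] top [312.6 217.5] 44 [311.2 222. ]
495 -37 0.107 side [290.6 176.7] groove [290.4 186.6] top [312.8 216.9] 44 [311.2 222. ]
```

```bash
cat > go.py <<'E'
import sys
from h import *
from scipy.spatial.transform import Rotation as R
s=r.get_state(); T=R.from_quat(s['tool_rot']); p=np.array(s['tcp_pos'])
t=np.array([float(a) for a in sys.argv[1:4]])
y=T.apply([0,1,0])
print('t',round(s['t'],2),'tcp',p.round(4),'yaw_y',np.degrees(np.arctan2(y[1],y[0])).round(1),'F',np.round(s['ft_force'],2),'q',s['qpos'].round(2),'shift',T.inv().apply(t-p).round(4))
E
python3 go.py .442 .186 .10; python3 go.py .442 .186 .025
```

```text
t 0.1 tcp [0.1219 0.5359 0.2264] yaw_y 77.2 F [ 0.53  0.16 -0.08] q [ 1.24  0.09  1.37  0.    1.68 -0.1 ] shift [-0.3898 -0.2699  0.1269]
t 0.1 tcp [0.1219 0.5359 0.2264] yaw_y 77.2 F [ 0.53  0.16 -0.08] q [ 1.24  0.09  1.37  0.    1.68 -0.1 ] shift [-0.3898 -0.2697  0.2019]
```

```bash
python3 -m crank '-0.39 -0.27 0.12 0 0 0
-0.39 -0.27 0.12 0 0 0
-0.39 -0.27 0.12 0 0 0
-0.39 -0.27 0.12 0 0 0
-0.39 -0.27 0.12 0 0 0
-0.39 -0.27 0.12 0 0 0
-0.39 -0.27 0.12 0 0 0
-0.39 -0.27 0.12 0 0 0
-0.39 -0.27 0.12 0 0 0
-0.39 -0.27 0.12 0 0 0' .07 20; python3 go.py .442 .186 .10
```

```text
t: 0.93
tcp_pos: [0.3955, 0.2366, 0.1245]
tool_rot: [0.112, 0.994, 0.0, -0.0]
ft_force: [0.6, 1.7, 0.6]
opening: 0.0698
gripper_force: 0.0
t 0.93 tcp [0.3955 0.2366 0.1245] yaw_y 77.2 F [0.58 1.68 0.6 ] q [ 0.42 -0.07  1.73  0.    1.48 -0.93] shift [-0.0566 -0.039   0.0245]
```

```bash
python3 -m crank '-0.0566 -0.039 0.02 0 0 0
-0.0566 -0.039 0.02 0 0 0
-0.0566 -0.039 0.02 0 0 0
-0.0566 -0.039 0.02 0 0 0'; python3 go.py .442 .186 .025
python3 - <<'E'
from meas import *
d=grab('top','top1.png'); s=grab('side','side1.png')
E
```

```text
t: 1.27
tcp_pos: [0.4413, 0.1866, 0.1041]
tool_rot: [0.113, 0.994, -0.0, -0.001]
ft_force: [-0.6, -0.3, 0.4]
opening: 0.0701
gripper_force: 0.0
t 1.27 tcp [0.4413 0.1866 0.1041] yaw_y 77.0 F [-0.57 -0.25  0.36] q [ 0.28 -0.01  1.72  0.    1.43 -1.06] shift [-0.0011 -0.0003  0.0791]
```

View pics/side1.png

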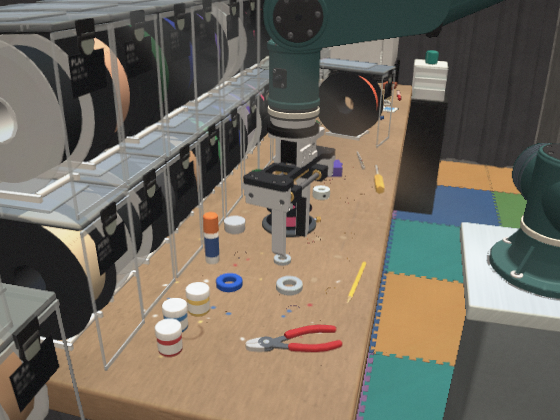

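The gripper is above the grey ring (side px 289,285), with its near fingertip around (281,252). I'll check the projected tip position against this, then descend.

```bash
python3 -c "
from h import *
s=load('side1.png')
y=np.array([.22,.975,0])
for k in(-.035,-.044,.035,.044): print(proj(s,np.array([.4413,.1866,.082])+k*y).round())
"; python3 -m crank '-0.001 0 0.04 0 0 0
-0.001 0 0.07 0 0 0
-0.001 0 0.079 0 0 0
-0.001 0 0.079 0 0 0'; python3 go.py .442 .186 .025
```

```text
[300. 236.]
[302. 233.]
[280. 254.]
[277. 257.]
t: 1.7
tcp_pos: [0.44, 0.1883, 0.0246]
tool_rot: [0.111, 0.994, -0.001, -0.002]
ft_force: [-0.2, -0.7, 0.8]
opening: 0.0697
gripper_force: 0.0
t 1.7 tcp [0.44   0.1883 0.0246] yaw_y 77.3 F [-0.17 -0.72  0.83] q [ 0.29  0.07  1.81  0.    1.27 -1.06] shift [-0.0024 -0.0019 -0.0004]
```

```bash
python3 -m crank '-0.0024 -0.0015 0 0 0 0
-0.0024 -0.0015 0 0 0 0'; python3 -m crank '0 0 0 0 0 0
0 0 0 0 0 0
0 0 0 0 0 0
0 0 0 0 0 0
0 0 0 0 0 0
0 0 0 0 0 0
0 0 0 0 0 0
0 0 0 0 0 0' .036 20; python3 go.py .442 .186 .025
```

```text
t: 1.87
tcp_pos: [0.4456, 0.1864, 0.0281]
tool_rot: [0.111, 0.994, 0.001, 0.002]
ft_force: [-0.2, -0.9, 0.3]
opening: 0.0699
gripper_force: 0.0
t: 2.53
tcp_pos: [0.4447, 0.1859, 0.0268]
tool_rot: [0.112, 0.994, 0.0, 0.0]
ft_force: [-0.1, 1.1, 3.1]
opening: 0.0433
gripper_force: 20.0
t 2.53 tcp [0.4447 0.1859 0.0268] yaw_y 77.2 F [-0.11  1.09  3.1 ] q [ 0.28  0.07  1.8   0.    1.27 -1.07] shift [ 0.0027 -0.0005  0.0018]
```

```bash
python3 -m crank '0 0 -0.03 0 0 0
0 0 -0.07 0 0 0
0 0 -0.11 0 0 0
0 0 -0.14 0 0 0
0 0 -0.14 0 0 0
0 0 -0.14 0 0 0
0 0 -0.14 0 0 0'; python3 go.py .4965 -.0375 .165
```

```text
t: 3.12
tcp_pos: [0.4436, 0.1852, 0.1647]
tool_rot: [0.112, 0.994, -0.001, -0.001]
ft_force: [0.8, -0.2, -2.2]
opening: 0.0437
gripper_force: 20.0
t 3.12 tcp [0.4436 0.1852 0.1647] yaw_y 77.2 F [ 0.83 -0.22 -2.25] q [ 0.28 -0.04  1.63 -0.    1.56 -1.07] shift [-1.011e-01 -2.054e-01 -2.000e-04]
```

```bash
python3 -m crank '-0.02 -0.04 0 0 0 0
-0.035 -0.07 0 0 0 0
-0.05 -0.102 0 0 0 0
-0.065 -0.132 0 0 0 0
-0.08 -0.163 0 0 0 0
-0.09 -0.185 0 0 0 0
-0.098 -0.2 0 0 0 0
-0.101 -0.205 0 0 0 0
-0.101 -0.205 0 0 0 0
-0.101 -0.205 0 0 0 0';python3 -m crank '0 0 0 0 0 0
0 0 0 0 0 0
0 0 0 0 0 0'; python3 go.py .4965 -.0375 .165
python3 - <<'E'
from meas import *
d=grab('top','top2.png'); s=grab('side','side2.png')
f=lambda im,u,v,w=50,h=35:cv2.resize(im[v-h:v+h,u-w:u+w],(400,280),interpolation=cv2.INTER_CUBIC)
a,b=cv2.imread('pics/top2.png'),cv2.imread('pics/side2.png')
cv2.imwrite('pics/c2.png',np.hstack([f(a,311,217),f(b,290,170)]))
E
```

```text
t: 3.95
tcp_pos: [0.4964, -0.036, 0.1645]
tool_rot: [0.112, 0.994, 0.001, -0.002]
ft_force: [0.4, -0.2, -1.4]
opening: 0.0436
gripper_force: 20.0
t: 4.2
tcp_pos: [0.4972, -0.0356, 0.1662]
tool_rot: [0.111, 0.994, 0.0, -0.0]
ft_force: [-0.2, 0.1, -0.9]
opening: 0.0431
gripper_force: 20.0
t 4.2 tcp [ 0.4972 -0.0356  0.1662] yaw_y 77.3 F [-0.2   0.13 -0.89] q [-0.19 -0.01  1.59  0.    1.56 -1.53] shift [ 0.0003 -0.002   0.0012]
```

View pics/c2.png

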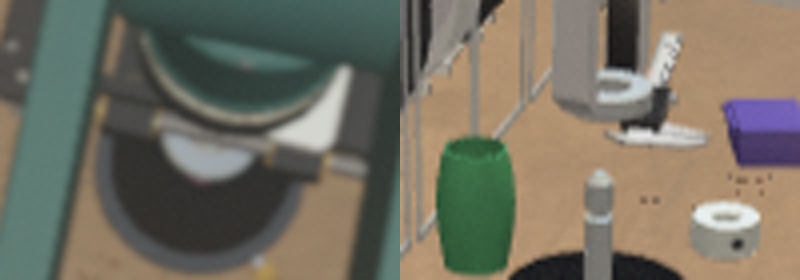

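The ring hangs flat between the fingers, above the post tip at side px (289.5,178). It looks a few mm toward −x, since its right edge is near px 304, so I'll quantify that.

Run:
```python
from meas import *
d=load('top2.png'); s=load('side2.png')
# visible ring arcs, from bright low-sat mask
m=cv2.inRange(cv2.cvtColor(d['image'],cv2.COLOR_RGB2HSV),(0,0,120),(180,70,255))[205:235,295:330]
print('top mask'); print('\n'.join(''.join('#' if x else '.' for x in q) for q in m))
print('side gray 150..168 x 284..308'); print(s['image'][154:166,284:310].astype(int).sum(2)//3)
for x in(.494,.497,.4995):
  c=np.array([x,-.0375,0]); z=.139
  print(x,'side right top edge',max(proj(s,c+[.022*np.cos(a),.022*np.sin(a),z+.012])[0] for a in np.linspace(0,6.28,200)).round(1),
   'top lower edge',max(proj(d,c+[.022*np.cos(a),.022*np.sin(a),z+.012])[1] for a in np.linspace(0,6.28,200)).round(1),'top centre col',proj(d,c+[0,0,z+.012]).round(1),'side lowest',max(proj(s,c+[.022*np.cos(a),.022*np.sin(a),z])[1] for a in np.linspace(0,6.28,200)).round(1))
```

```text
top mask
..........###......................
...........###.....................
............####...................
..............####.................
................#####..............
..................#######.....#####
.....####...........###############
....#######..............#######...
.....#########.....................
..........#####...................#
.......#####.....................##
.......#######...................##
.......############......##########
.......################...#########
........####################...###.
........#####################......
.........####################......
..........##################.......
...........################........
............##############.........
..............##########...........
................#####..............
...................................
...................................
...................................
...................................
...................................
...................................
...................................
...................................
side gray 1
[... 928 characters left out ...]
 121 121 123 120 120 119 114 111 106
   96  53  53  64  80 121 140 140]
 [108 104 107 105 112 121 121 119 121 121 124 120 118 120 113 106 101  82
   64  54  57  68  81 138 140 141]
 [124 119 121 117 113 115 115 115 115 115 115 107 104 100  88  81  74  53
   57  52  53  63  95 139 137 140]
 [147 136 134 126 124 126 120 120 119 121 116  65  55  50  38  42  47  43
   49  48  52  81 149 159 146 145]]
0.494 side right top edge 303.1 top lower edge 225.8 top centre col [314.4 213.5] side lowest 165.1
0.497 side right top edge 301.6 top lower edge 224.1 top centre col [314.4 211.8] side lowest 165.0
0.4995 side right top edge 300.3 top lower edge 222.7 top centre col [314.4 210.4] side lowest 164.9
```

```bash
python3 -m crank '-0.0034 -0.0013 0 0 0 0
-0.0034 -0.0013 0.025 0 0 0
-0.0034 -0.0013 0.04 0 0 0
-0.0034 -0.0013 0.055 0 0 0
-0.0034 -0.0013 0.065 0 0 0
-0.0034 -0.0013 0.065 0 0 0
-0.0034 -0.0013 0.065 0 0 0'; python3 go.py .4995 -.0395 .073
```

```text
t: 4.88
tcp_pos: [0.5003, -0.0387, 0.1011]
tool_rot: [0.112, 0.994, 0.0, -0.0]
ft_force: [0.4, 0.1, -0.5]
opening: 0.0431
gripper_force: 20.0
t 4.88 tcp [ 0.5003 -0.0387  0.1011] yaw_y 77.2 F [ 0.42  0.11 -0.51] q [-0.19  0.04  1.67  0.    1.43 -1.54] shift [ 0.0006 -0.001   0.0281]
```

```bash
python3 -m crank '0 0 0.012 0 0 0
0 0 0.02 0 0 0
0 0 0.025 0 0 0
0 0 0.028 0 0 0
0 0 0.028 0 0 0'; python3 -m crank '0 0 0.001 0 0 0
0 0 0.002 0 0 0
0 0 0.003 0 0 0
0 0 0.003 0 0 0'; python3 go.py .4995 -.0395 .07
```

```text
t: 5.3
tcp_pos: [0.4998, -0.0386, 0.0722]
tool_rot: [0.112, 0.994, 0.0, -0.001]
ft_force: [0.5, 0.5, -0.9]
opening: 0.0434
gripper_force: 20.0
t: 5.63
tcp_pos: [0.5008, -0.0388, 0.0709]
tool_rot: [0.112, 0.994, 0.0, 0.0]
ft_force: [-0.3, 0.1, 0.6]
opening: 0.0432
gripper_force: 20.0
t 5.63 tcp [ 0.5008 -0.0388  0.0709] yaw_y 77.2 F [-0.34  0.1   0.57] q [-0.19  0.07  1.71  0.    1.36 -1.54] shift [ 0.0011 -0.001   0.0009]
```

```bash
python3 -m crank '0 0 0.001 0 0 0
0 0 0.001 0 0 0
0 0 0.001 0 0 0'; python3 go.py .4995 -.0395 .07;  python3 -m crank '0 0 0 0 0 0
0 0 0 0 0 0
0 0 0 0 0 0
0 0 0 0 0 0
0 0 0 0 0 0' .07; python3 -m crank '0 0 -0.02 0 0 0
0 0 -0.05 0 0 0
0 0 -0.08 0 0 0
0 0 -0.11 0 0 0
0 0 -0.11 0 0 0
0 0 -0.11 0 0 0'; python3 go.py .4616 -.2024 .165
```

```text
t: 5.88
tcp_pos: [0.5008, -0.0388, 0.0708]
tool_rot: [0.112, 0.994, -0.0, 0.001]
ft_force: [-1.2, 0.7, 6.1]
opening: 0.0434
gripper_force: 20.0
t 5.88 tcp [ 0.5008 -0.0388  0.0708] yaw_y 77.2 F [-1.19  0.74  6.08] q [-0.19  0.07  1.71  0.    1.36 -1.54] shift [ 0.0011 -0.001   0.0008]
t: 6.3
tcp_pos: [0.5003, -0.0387, 0.0691]
tool_rot: [0.112, 0.994, 0.0, -0.0]
ft_force: [-0.3, -0.8, 0.0]
opening: 0.0696
gripper_force: 0.0
t: 6.8
tcp_pos: [0.5017, -0.039, 0.1815]
tool_rot: [0.112, 0.994, -0.0, 0.002]
ft_force: [0.2, -0.3, 0.2]
opening: 0.0701
gripper_force: 0.0
t 6.8 tcp [ 0.5017 -0.039   0.1815] yaw_y 77.2 F [ 0.19 -0.29  0.2 ] q [-0.19 -0.01  1.56  0.    1.58 -1.54] shift [ 0.0029 -0.1683  0.0164]
```

```bash
python3 -m crank '0.001 -0.035 0 0 0 0
0.002 -0.075 0.01 0 0 0
0.002 -0.115 0.03 0 0 0
0.003 -0.148 0.06 0 0 0
0.003 -0.163 0.08 0 0 0
0.003 -0.168 0.1 0 0 0
0.003 -0.168 0.11 0 0 0
0.003 -0.168 0.11 0 0 0
0.003 -0.168 0.11 0 0 0
0.003 -0.168 0.11 0 0 0'; python3 go.py .4612 -.2024 .025
python3 - <<'E'
from meas import *
a=grab('side','side3.png'); im=cv2.imread('pics/side3.png'); c=im[130:240,240:350]; cv2.imwrite('pics/c3.png',cv2.resize(c,(550,550),interpolation=cv2.INTER_CUBIC))
E
```

```text
t: 7.63
tcp_pos: [0.4611, -0.2014, 0.0702]
tool_rot: [0.111, 0.994, -0.0, 0.001]
ft_force: [0.5, -0.5, 0.5]
opening: 0.0699
gripper_force: 0.0
t 7.63 tcp [ 0.4611 -0.2014  0.0702] yaw_y 77.3 F [ 0.53 -0.52  0.46] q [-0.52  0.07  1.71  0.    1.36 -1.87] shift [-0.0003 -0.0009  0.0452]
```

View pics/c3.png

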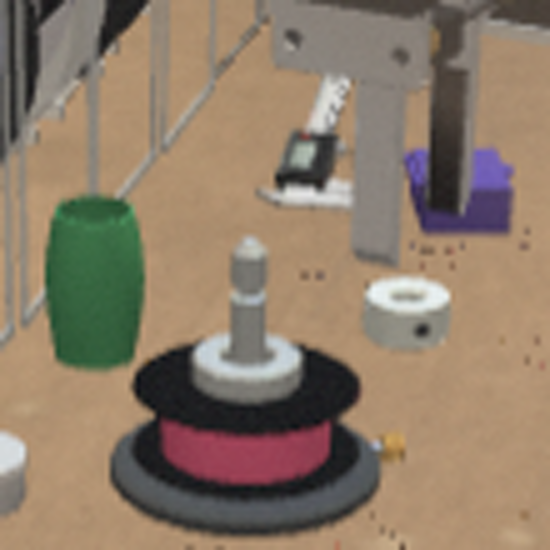

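The ring lies flat on the spool around the post (crop 247,365), and the gripper is above the collar (crop 407,315). I descend to grasp the collar.

```bash
python3 -m crank '0 -0.001 0.02 0 0 0
0 -0.001 0.035 0 0 0
0 -0.001 0.045 0 0 0
0 -0.001 0.045 0 0 0
0 -0.001 0.045 0 0 0
0 -0.001 0.045 0 0 0'; python3 go.py .4612 -.2024 .025;python3 -m crank '0 0 0 0 0 0
0 0 0 0 0 0
0 0 0 0 0 0
0 0 0 0 0 0
0 0 0 0 0 0
0 0 0 0 0 0
0 0 0 0 0 0
0 0 0 0 0 0' .032 40; python3 go.py .4612 -.2024 .025
```

```text
t: 8.18
tcp_pos: [0.4609, -0.2031, 0.0256]
tool_rot: [0.111, 0.994, -0.0, 0.001]
ft_force: [0.3, 0.4, 0.3]
opening: 0.07
gripper_force: 0.0
t 8.18 tcp [ 0.4609 -0.2031  0.0256] yaw_y 77.2 F [0.35 0.39 0.28] q [-0.53  0.12  1.76  0.    1.27 -1.88] shift [-0.0001  0.0007  0.0006]
t: 8.85
tcp_pos: [0.4602, -0.2026, 0.0246]
tool_rot: [0.112, 0.994, 0.0, 0.0]
ft_force: [0.5, 2.4, 2.4]
opening: 0.0391
gripper_force: 40.0
t 8.85 tcp [ 0.4602 -0.2026  0.0246] yaw_y 77.2 F [0.53 2.44 2.42] q [-0.53  0.12  1.76  0.    1.27 -1.88] shift [-0.0009  0.0004 -0.0004]
```

```bash
python3 -m crank '0 0 -0.03 0 0 0
0 0 -0.065 0 0 0
0 0 -0.1 0 0 0
0 0 -0.125 0 0 0
0 0.015 -0.135 0 0 0
0.001 0.05 -0.135 0 0 0
0.001 0.085 -0.135 0 0 0
0.001 0.12 -0.135 0 0 0
0.001 0.15 -0.135 0 0 0
0.001 0.169 -0.135 0 0 0';python3 -m crank '0 0 0 0 0 0
0 0 0 0 0 0
0 0 0 0 0 0
0 0 0 0 0 0'; python3 go.py .4965 -.0375 .14
python3 - <<'E'
from meas import *
d=grab('top','top4.png'); s=grab('side','side4.png')
f=lambda im,u,v,w=50,h=50:cv2.resize(im[v-h:v+h,u-w:u+w],(400,400),interpolation=cv2.INTER_CUBIC)
a,b=cv2.imread('pics/top4.png'),cv2.imread('pics/side4.png')
cv2.imwrite('pics/c4.png',np.hstack([f(a,311,217),f(b,290,180)]))
E
```

```text
t: 9.68
tcp_pos: [0.4962, -0.0353, 0.1584]
tool_rot: [0.111, 0.994, 0.0, -0.001]
ft_force: [0.0, -0.8, -2.2]
opening: 0.039
gripper_force: 40.0
t: 10.02
tcp_pos: [0.4962, -0.039, 0.1589]
tool_rot: [0.112, 0.994, -0.0, -0.0]
ft_force: [0.4, 0.8, -1.7]
opening: 0.0386
gripper_force: 40.0
t 10.02 tcp [ 0.4962 -0.039   0.1589] yaw_y 77.1 F [ 0.37  0.77 -1.73] q [-0.19 -0.    1.6  -0.    1.54 -1.54] shift [0.     0.0015 0.0189]
```

View pics/c4.png

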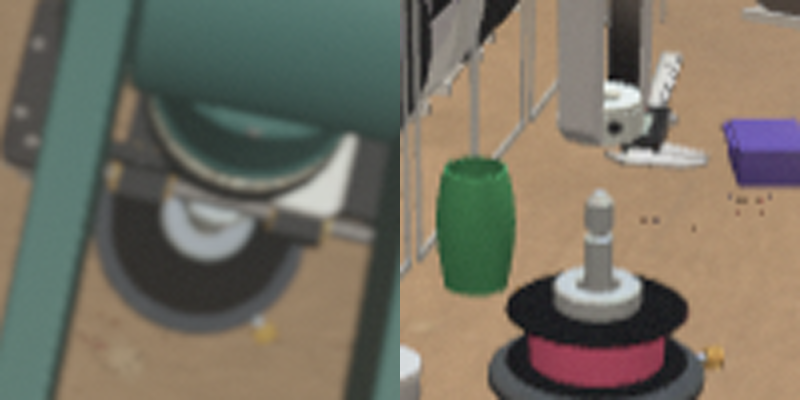

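The collar is held upright above the post: side crop right edge ≈ 645, post axis at crop col 598. The ring is seated. Now I measure the offset.

Run:
```python
from meas import *
d=load('top4.png'); s=load('side4.png')
print('side'); print('\n'.join('%d '%(150+i)+' '.join('%3d'%x for x in q) for i,q in enumerate(s['image'][150:168,288:306].astype(int).sum(2)//3)))
print('top 308..320'); print('\n'.join('%d '%(212+i)+' '.join('%3d'%x for x in q) for i,q in enumerate(d['image'][212:236,298:330].astype(int).sum(2)//3)))
A=np.linspace(0,6.28,400)
for x,y in((.494,-.0375),(.497,-.0375),(.497,-.0395),(.5,-.0375)):
  z=.134
  f=lambda i,zz,rad=.02:np.array([proj(i,[x+rad*np.cos(a),y+rad*np.sin(a),zz]) for a in A])
  print(x,y,'side right top',f(s,z+.02)[:,0].max().round(1),'bot',f(s,z)[:,0].max().round(1),'side low',f(s,z)[:,1].max().round(1),'top lower',f(d,z+.02)[:,1].max().round(1),f(d,z)[:,1].max().round(1),'top cols',f(d,z+.02)[:,0].min().round(1),f(d,z+.02)[:,0].max().round(1),'ring(z56)',f(d,.056,.022).min(0).round(1),f(d,.056,.022).max(0).round(1))
```

```text
side
150 131 126 131 191 144 142 114 109  53  50  33  62 130 126 135 180 209 213
151 126 124 135 233 233 231 209 206 157 152 108  80 130 126 137 196 214 210
152 126 126 135 220 224 226 226 230 233 232 205 161 127 126 145 205 213 201
153 128 125 129 174 192 200 198 222 232 233 233 230 143 128 154 210 211 172
154 129 126 126 148 160 157 183 226 234 233 235 228 158 130 173 212 210 169
155 127 128 131 199 211 211 223 235 233 230 221 202 143 126 175 203 201 153
156 127 124 140 225 224 223 221 220 211 198 161 145 138 113 125 152 150 117
157 127 127 142 175 170 169 154 150 145 131 142 155 137 105  70  62  51  52
158 127 128 132 152 140 140 141 140 154 135 148 134 136 123 117  76  52  51
159 128 126 131 157 134 128 135 137 137 132 130 132 143 169 167  83  51  49
160 128 125 129 139 107  82 101 123 136 133 131 132 140 172 166  74  51  54
161 129 127 129 128  59  35  46  89 134 133 132 131 144 172 128  53  55  54
162 128 127 130 121  61  34  48  93 135 135 129 134 149 160  82  53  54  62
163 121 127 131 138 104  80  98 123 135 132 129 125 125 118  74  54  54  68
164 106 121 130 140 140 128 141
[... 3315 characters left out ...]
47  55
235  49  48  47  48  47  45  46  48  49  46  47  47  48  48  48  48  46  45  49  47  49  49  49  47  47  47  48  48  48  50  52  63
0.494 -0.0375 side right top 302.2 bot 301.9 side low 167.3 top lower 224.4 226.0 top cols 303.1 325.7 ring(z56) [300.5 210.5] [322.9 232.7]
0.497 -0.0375 side right top 300.6 bot 300.3 side low 167.1 top lower 222.7 224.4 top cols 303.2 325.7 ring(z56) [300.5 209. ] [323.  231.2]
0.497 -0.0395 side right top 300.8 bot 300.6 side low 166.7 top lower 222.7 224.4 top cols 304.3 326.9 ring(z56) [301.5 209. ] [324.  231.2]
0.5 -0.0375 side right top 299.1 bot 298.8 side low 166.9 top lower 221.0 222.7 top cols 303.2 325.7 ring(z56) [300.5 207.5] [323.  229.7]
```

```bash
python3 go.py .4957 -.0375 .139; python3 -m crank '0 0 0 0 0 0
0 0 0 0 0 0
0 0 0 0 0 0
0 0 0 0 0 0'|head -2; python3 -m crank '0 0 0 0 0 0'|head -2;python3 go.py .4957 -.0375 .139
```

```text
t 10.12 tcp [ 0.4963 -0.039   0.1591] yaw_y 77.1 F [ 0.51 -0.17 -1.93] q [-0.19 -0.01  1.6  -0.    1.54 -1.54] shift [0.0009 0.0013 0.0201]
t: 10.45
tcp_pos: [0.4965, -0.0381, 0.1593]
t: 10.53
tcp_pos: [0.4965, -0.038, 0.1593]
t 10.53 tcp [ 0.4965 -0.038   0.1593] yaw_y 77.2 F [ 0.   -0.47 -2.51] q [-0.19 -0.01  1.6   0.    1.54 -1.54] shift [0.0009 0.0003 0.0203]
```

```bash
python3 -m crank '0.0006 0.0004 0.005 0 0 0
0.0006 0.0004 0.013 0 0 0
0.0006 0.0004 0.02 0 0 0
0.0006 0.0004 0.026 0 0 0
0.0006 0.0004 0.026 0 0 0
0.0006 0.0004 0.026 0 0 0
0.0006 0.0004 0.026 0 0 0'; python3 go.py .4959 -.0375 .1276
python3 - <<'E'
from meas import *
s=grab('side','side5.png');grab('top','top5.png')
f=lambda im,u,v,w=50,h=50:cv2.resize(im[v-h:v+h,u-w:u+w],(400,400),interpolation=cv2.INTER_CUBIC)
b=cv2.imread('pics/side5.png');a=cv2.imread('pics/top5.png')
cv2.imwrite('pics/c5.png',np.hstack([f(a,311,217),f(b,290,170,25,25)]))
E
```

```text
t: 11.12
tcp_pos: [0.4961, -0.0373, 0.1333]
tool_rot: [0.112, 0.994, 0.0, 0.0]
ft_force: [-0.5, 0.8, -2.3]
opening: 0.0392
gripper_force: 40.0
t 11.12 tcp [ 0.4961 -0.0373  0.1333] yaw_y 77.2 F [-0.49  0.79 -2.28] q [-0.19  0.01  1.64  0.    1.49 -1.54] shift [ 0.0001 -0.0002  0.0057]
```

View pics/c5.png

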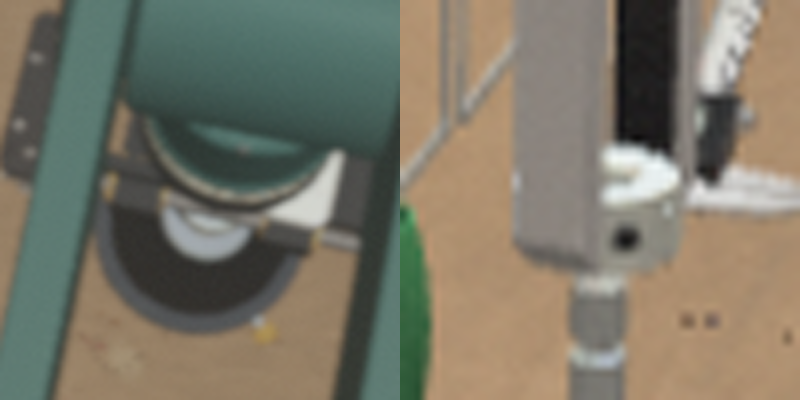

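The collar's underside is just above the cone tip (crop 598,270) and looks centred to within about 1 mm. I descend in small steps, watching the force.

```bash
python3 -m crank '0 0 0.002 0 0 0
0 0 0.004 0 0 0
0 0 0.005 0 0 0
0 0 0.005 0 0 0
0 0 0.005 0 0 0'; python3 -m crank '0 0 0.002 0 0 0
0 0 0.004 0 0 0
0 0 0.004 0 0 0
0 0 0.004 0 0 0'; python3 go.py .4959 -.0375 .0976
```

```text
t: 11.63
tcp_pos: [0.4959, -0.0373, 0.1282]
tool_rot: [0.112, 0.994, 0.0, -0.0]
ft_force: [-0.3, 0.4, -1.4]
opening: 0.0391
gripper_force: 40.0
t: 11.97
tcp_pos: [0.4959, -0.037, 0.124]
tool_rot: [0.112, 0.994, 0.0, -0.0]
ft_force: [-0.2, 1.2, -2.9]
opening: 0.039
gripper_force: 40.0
t 11.97 tcp [ 0.4959 -0.037   0.124 ] yaw_y 77.2 F [-0.17  1.17 -2.9 ] q [-0.19  0.01  1.65  0.    1.47 -1.54] shift [-0.0001 -0.0005  0.0264]
```

```bash
for i in 1; do python3 -m crank '0 0 0.001 0 0 0
0 0 0.002 0 0 0
0 0 0.002 0 0 0'|sed -n 2,4p; python3 -m crank '0 0 0.001 0 0 0
0 0 0.002 0 0 0
0 0 0.002 0 0 0'|sed -n 2,4p; python3 -m crank '0 0 0.001 0 0 0
0 0 0.0015 0 0 0
0 0 0.0015 0 0 0'|sed -n 2,4p; done
```

```text
tcp_pos: [0.4959, -0.037, 0.1222]
tool_rot: [0.112, 0.994, 0.0, -0.0]
ft_force: [-0.3, 1.4, -2.1]
tcp_pos: [0.496, -0.037, 0.1202]
tool_rot: [0.112, 0.994, 0.0, -0.0]
ft_force: [-0.9, 2.6, -1.0]
tcp_pos: [0.496, -0.037, 0.1188]
tool_rot: [0.112, 0.994, 0.0, -0.0]
ft_force: [-0.8, 2.5, -0.3]
```

```bash
python3 -m crank '0.0002 0.0005 0 0 0 0
0.0002 0.0005 0.0005 0 0 0
0.0002 0.0005 0.0005 0 0 0'|sed -n 2,4p; python3 -m crank '0 0 0.001 0 0 0
0 0 0.001 0 0 0'|sed -n 2,4p; python3 -m crank '0 0 0.001 0 0 0
0 0 0.001 0 0 0'|sed -n 2,4p;python3 -m crank '0 0 0.001 0 0 0
0 0 0.001 0 0 0'|sed -n 2,4p; python3 go.py .4959 -.0375 .0976
```

```text
tcp_pos: [0.496, -0.0369, 0.1183]
tool_rot: [0.112, 0.994, -0.0, 0.0]
ft_force: [0.3, 1.7, -0.0]
tcp_pos: [0.4959, -0.0369, 0.1172]
tool_rot: [0.112, 0.994, -0.0, 0.0]
ft_force: [-1.5, 1.8, 0.1]
tcp_pos: [0.4959, -0.0369, 0.1162]
tool_rot: [0.112, 0.994, 0.0, -0.0]
ft_force: [-1.4, 1.9, 0.6]
tcp_pos: [0.4961, -0.0368, 0.1154]
tool_rot: [0.112, 0.994, 0.0, 0.0]
ft_force: [-0.6, 2.3, 2.8]
t 13.47 tcp [ 0.4961 -0.0368  0.1154] yaw_y 77.2 F [-0.65  2.27  2.84] q [-0.19  0.02  1.67  0.    1.46 -1.54] shift [-0.     -0.0008  0.0178]
```

```bash
python3 -m crank '0.0002 0.0005 0.001 0 0 0
0.0002 0.0005 0.001 0 0 0'|sed -n '2p;4p'; for k in a; do python3 -m crank '0 0 0.001 0 0 0
0 0 0.001 0 0 0'|sed -n '2p;4p'; python3 -m crank '0 0 0.001 0 0 0
0 0 0.001 0 0 0'|sed -n '2p;4p';python3 -m crank '0 0 0.001 0 0 0
0 0 0.001 0 0 0'|sed -n '2p;4p'; done
```

```text
tcp_pos: [0.496, -0.0365, 0.1142]
ft_force: [-0.7, 0.6, 0.2]
tcp_pos: [0.4959, -0.0364, 0.1131]
ft_force: [0.5, 1.1, 0.2]
tcp_pos: [0.4959, -0.0363, 0.1121]
ft_force: [-0.7, 1.9, 1.2]
tcp_pos: [0.4959, -0.0363, 0.1111]
ft_force: [-0.7, 1.0, 0.4]
```

```bash
python3 -m crank '0 0 0.001 0 0 0
0 0 0.002 0 0 0
0 0 0.003 0 0 0
0 0 0.003 0 0 0'|sed -n '2p;4p'; python3 -m crank '0 0 0.001 0 0 0
0 0 0.002 0 0 0
0 0 0.003 0 0 0
0 0 0.003 0 0 0'|sed -n '2p;4p'; python3 -m crank '0 0 0.001 0 0 0
0 0 0.002 0 0 0
0 0 0.002 0 0 0'|sed -n '2p;4p'; python3 -m crank '0 0 0.001 0 0 0
0 0 0.001 0 0 0'|sed -n '2,4p;6p'
```

```text
tcp_pos: [0.4958, -0.0362, 0.1079]
ft_force: [-0.7, 0.7, 1.2]
tcp_pos: [0.4958, -0.0362, 0.1049]
ft_force: [-0.4, 1.0, 0.5]
tcp_pos: [0.4958, -0.0362, 0.1029]
ft_force: [-0.1, 1.2, 0.6]
tcp_pos: [0.4957, -0.0362, 0.1018]
tool_rot: [0.112, 0.994, 0.0, -0.0]
ft_force: [-0.3, 0.6, -1.2]
gripper_force: 40.0
```

```bash
for k in a; do python3 -m crank '0 0 0.0005 0 0 0
0 0 0.0005 0 0 0'|sed -n '2p;4p'; python3 -m crank '0 0 0.0005 0 0 0
0 0 0.0005 0 0 0'|sed -n '2p;4p';python3 -m crank '0 0 0.0005 0 0 0
0 0 0.0005 0 0 0'|sed -n '2p;4p';python3 -m crank '0 0 0.0005 0 0 0
0 0 0.0005 0 0 0'|sed -n '2p;4p'; done
```

```text
tcp_pos: [0.4957, -0.0361, 0.1012]
ft_force: [0.6, 0.1, -1.8]
tcp_pos: [0.4957, -0.0361, 0.1006]
ft_force: [1.6, 0.7, -2.7]
tcp_pos: [0.4955, -0.0361, 0.1]
ft_force: [1.2, 0.4, -4.2]
tcp_pos: [0.4954, -0.0362, 0.0997]
ft_force: [0.7, 0.9, -4.4]
```

```bash
for k in a; do python3 -m crank '0 0 0.0005 0 0 0
0 0 0.0005 0 0 0'|sed -n '2p;4p'; python3 -m crank '0 0 0.0005 0 0 0
0 0 0.0005 0 0 0'|sed -n '2p;4p';python3 -m crank '0 0 0.0005 0 0 0
0 0 0.0005 0 0 0'|sed -n '2p;4p'; done
```

```text
tcp_pos: [0.4955, -0.0362, 0.0995]
ft_force: [0.0, 0.1, -3.6]
tcp_pos: [0.4956, -0.0363, 0.0992]
ft_force: [0.3, -0.2, -2.4]
tcp_pos: [0.4959, -0.0364, 0.0989]
ft_force: [-0.1, 1.5, -2.2]
```

```bash
for k in a; do python3 -m crank '0 0 0.0004 0 0 0
0 0 0.0004 0 0 0
0 0 0.0004 0 0 0'|sed -n '2p;4p'; python3 -m crank '0 0 0.0004 0 0 0
0 0 0.0004 0 0 0
0 0 0.0004 0 0 0'|sed -n '2p;4p';  done
```

```text
tcp_pos: [0.496, -0.0363, 0.0986]
ft_force: [-1.3, 1.0, -1.2]
tcp_pos: [0.496, -0.0363, 0.0983]
ft_force: [-0.7, -0.4, -0.7]
```

The push fell, crossed nil and is now climbing slightly, so the balls are in the groove. I release and retreat.

```bash
python3 -m crank '0 0 0 0 0 0
0 0 0 0 0 0
0 0 0 0 0 0
0 0 0 0 0 0
0 0 0 0 0 0
0 0 0 0 0 0' .065; python3 -m crank '0 0 -0.01 0 0 0
0 0 -0.03 0 0 0
0 0 -0.06 0 0 0
0 0 -0.1 0 0 0
0 0 -0.14 0 0 0
0 0.04 -0.14 0 0 0
0 0.08 -0.14 0 0 0
0 0.12 -0.14 0 0 0
0 0.16 -0.14 0 0 0
0 0.2 -0.14 0 0 0'; python3 -m crank '0 0.04 0 0 0 0
0 0.05 0 0 0 0
0 0.05 0 0 0 0
0 0.05 0 0 0 0'
python3 - <<'E'
from meas import *
s=grab('side','side6.png');d=grab('top','top6.png')
f=lambda im,u,v,w=50,h=50:cv2.resize(im[v-h:v+h,u-w:u+w],(400,400),interpolation=cv2.INTER_CUBIC)
b=cv2.imread('pics/side6.png');a=cv2.imread('pics/top6.png')
cv2.imwrite('pics/c6.png',np.hstack([f(a,311,217),f(b,290,195)]))
E
```

```text
t: 17.38
tcp_pos: [0.496, -0.0363, 0.0981]
tool_rot: [0.112, 0.994, 0.0, 0.0]
ft_force: [-0.7, -0.9, 0.5]
opening: 0.065
gripper_force: 0.0
t: 18.22
tcp_pos: [0.5405, 0.1605, 0.2393]
tool_rot: [0.112, 0.994, 0.0, 0.001]
ft_force: [-0.0, -0.5, 0.4]
opening: 0.065
gripper_force: 0.0
t: 18.55
tcp_pos: [0.5512, 0.2073, 0.2382]
tool_rot: [0.111, 0.994, -0.001, 0.0]
ft_force: [-0.2, -0.4, -0.4]
opening: 0.0651
gripper_force: 0.0
```

View pics/c6.png

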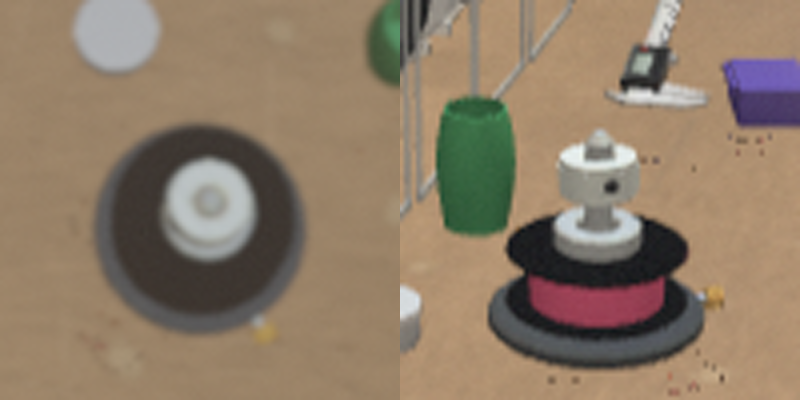

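The collar sits on the post with a clear gap above the ring (side crop: collar 598,178; ring 598,235), and the spool is flat. I hand in.

```bash
python3 -c "
from plant import r
print(r.sign_off())"
```

```text
the job is handed in; nothing more can be done
None
```

The brake ring lies on the spool and the lock collar is latched in the post groove, clear of the ring by about 17 mm; I handed the job in at about 18.6 s, and no verdict was returned.

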